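Open the sill's plant-watering valve to its preset notch

ROBOT

A 7-joint arm with a two-finger parallel gripper is mounted at the origin on the work surface. World frame = base frame: x ahead of the robot, y to its left, z up, the work surface at z = 0. Lengths are in m, angles in rad, forces in N, time in s.
With the tool pointing down it reaches from about 0.425 to 0.925 m from the base axis. Payload 6.8 kg.
Tool frame: the origin (TCP) lies at the very end of the fingers, on their centre line; the grasp point (between the pads) lies 19 mm behind it (r.tcp_to_grasp is the distance from the TCP to the grasp point, in m); z points along the fingers, y is the line along which they close (so a half turn about z gives the same grasp; the last joint's range is limited). The gripper opens to 85 mm and grips with 20 to 120 N. Pads are 22 mm wide; open, the fingers measure 114 mm over their backs; the gripper's body (76 mm by 85 mm) begins 54 mm behind the grasp point. The pads swing forward as they close: fully open they stand 13 mm farther back than shut.
Start: joints at [1.116, 0.477, 0.022, 1.555, -0.011, 1.109, -0.083], TCP at [0.229, -0.635, 0.231] pointing down, gripper open.
Joint ranges: [-2.96, 2.96], [-0.34, 2.1], [-1.41, 1.46], [0.24, 2.44], [-1.37, 4.51], [0.17, 1.92], [-2.96, 2.96]. Speed limits (rad/s): [2.39, 2.39, 3.14, 3.14, 3.14, 3.14, 3.14].

INTERFACE

Orientations are given as a rotation vector (axis times angle).
In Python, from bench import r gives the robot as it stands.
- The arm moves only by the tool step_arm, never from a script. Its argument "moves" is a list of rows, each a list of 7 numbers: the shift along the tool's x, y, z in mm, then the turn, a rotation vector about the tool's x, y, z in rad, then the finger opening in mm, from 0 to 85.4. A call has 1 to 8 rows; each row is the pose to reach, as a shift and turn from the pose commanded when the call began, along the tool's axes at that moment; what a row does not reach only later rows make up. A row lasts 1/10 s, in which the tool goes at most 50 mm and 8.59 degrees, less where a joint would pass 70% of its speed; a pose out of reach is approached as far as the arm can. A call with a gripper value outside its range is refused whole. The fingers move at their own pace and stop on an object; "grip_force" is the grip in N (left out, the last holds). Time passes only in rows, so rows that repeat a pose let the fingers close. It gives the time, the measured TCP pose, the force, the opening and the grip force at its end, in the units of the state.
- r.get_obs(): the state, without advancing time (a new reading comes with each control period).
- r.grab_frame(name): name is "scene" or "top" or "wrist"; returns a dict with "image" (384x512x3 uint8, red, green, blue), "depth" (384x512 float32, m along the optical axis (not along the pixel's ray), 0 where there is no reading), "mtx" (3x3 intrinsics, pixels), "rvec" (rotation vector, rad) and "tvec" (3), from world to camera coordinates, as OpenCV has them. Camera axes: x right, y down, z forward; pixel columns grow to the right and rows downward; lengths in m; the calibration is good to about 2 mm. A picture is of the moment at which its call begins.
- r.hand_in(): hands the job in; it is judged then, once.
The state is a dict: "clock": time; "joints": joint angles; "qvel": joint speeds; "tau": joint torques, N m; "tcp_pos": TCP position; "orientation": TCP orientation; "contact_force": force on the tool from outside, world axes, zero at the start; "moment": the same for the moment, N m; "grip_width": finger opening in m; "gripper_force": force on a finger pad.
Only numpy, scipy, OpenCV 4.12 (cv2) and the standard library are available. Lean on these libraries where they do the work, as an engineer would, in place of code of your own. Each camera call takes 0.05 s, during which the arm holds its last target. There are 200 camera calls.

TASK

The lever of the plant-watering valve is folded upright: swing it out and press it down until it snaps in level. Then open the valve, turning the lever counter-clockwise as seen from above, until you feel the spring pin drop into its preset notch; leave the valve resting in that notch with the lever still out, and do not disturb the other things on the sill.

Things in the scene. Friction and masses are not known exactly. Their poses are not given: they have to be found in the camera images.
- valve_axis (a point): On the upright axis of the fixed brass valve, 92 mm above the sill. Its x axis is the level direction in which the lever points while the valve is shut (two steel lock fins, 86 mm high, stand there, up to 61 mm out); z up. Steel cap disc, 92 mm across, top at 70 mm; the lever's yoke rises to 104 mm and reaches 86 mm out. Pipes (tops at 38 mm) leave at -15 and +164 degrees, 104 mm long.
- lever_hinge (a point): Centre of the lever's fold hinge, 54 mm from the valve axis, 92 mm above the sill; it goes round with the valve.
- lever_grip (a point): Middle of the lever's grip, 55 mm from the fold hinge; z runs along the lever to its free end. The lever is a straight bar 90 mm long from the hinge; its black grip covers the outer 46 mm, 18 mm wide, 10 mm thick. Folded it stands upright, end 182 mm above the sill; swung out it lies level, centre line 92 mm above the sill, grip middle 109 mm from the valve axis.
- lever_tip (a point): Free end of the lever, 90 mm from its fold hinge.
- lever (a joint): Fold angle: 0 upright (folded), 1.571 level (out, on its stop). It swings outward, away from the valve axis, against slight friction, and stays where it is left. Over the last 0.4 rad two spring balls resist: press the grip down with about 6 N until it snaps level; it is then held. Not snapped in, its heel sits between the lock fins and the valve cannot turn (play 0.1 rad).
- stem (a joint): Opening angle of the valve: 0 shut, grows counter-clockwise seen from above, 2.45 fully open (hard stop). Turns with 1 to 2 N at the lever's grip and stays where it is left.
- pin (a joint): Spring pin on the cap, opposite the lever: about 0 while it rides on the hidden ring, about 0.0045 (m) when dropped into the ring's only notch, unseen under the cap somewhere between 0.8 and 2.2 rad of opening. Then, after 0.1 rad of play, turning on is resisted by over 10 N at the grip; at some 18 N the pin jumps out and the valve turns on; it can be turned back.
- pin_top (a point): Mark on the cap at the foot of the pin's round dark head (17 mm wide); the head's top stands 101 mm above the sill when up and 4.5 mm lower when dropped.
- grinder: Small glass pepper grinder, 91 mm tall, 48 mm wide, loose; origin at the centre of its foot.
- garlic_press: Steel garlic press lying flat, 160 mm long, 46 mm wide, 25 mm high, loose; origin on the sill near its middle, x towards its head.
- scoop: Turquoise plastic scoop, 165 mm long, 36 mm high, loose; origin on the sill near its middle, x towards its bowl.
- butter_lid: White ceramic butter dish lid, 160 x 100 mm, 76 mm high with its knob, loose; origin at the centre of its underside.
- seed_jar: Glass jar with steel cap, 68 mm wide, 90 mm tall, loose; origin at the centre of its foot.
- egg_cup: Blue ceramic cup, 52 mm wide, 60 mm tall, loose; origin at the centre of its foot.

How it is judged:
On the way, in this order (a step that is already met when the one before it is completed fails the run):
1. the lever is swung out level (value of joint lever above 1.45 rad), for 0.2 s.
2. the valve is being opened with the lever out (value of joint stem above 0.4 rad and value of joint lever above 1.4 rad), for 0.1 s.
At the end, for the whole second after the job is handed in: The pin has dropped at least 3 mm into its notch, the valve is open by more than 0.6 rad and at rest, and the lever is still snapped out level (past 1.45 rad of 1.57) (value of joint pin above 0.003 m and value of joint stem above 0.6 rad and value of joint lever above 1.45 rad and velocity of joint stem between -0.05 and 0.05 rad/s); the robot touches nothing.
It fails at once if the grinder is moved more than 30 mm or tipped over (distance of grinder from where it was at the start of the episode above 0.03 m or angle between grinder's own z axis and vertical above 0.6 rad).
It fails at once if another thing on the sill is moved more than 30 mm (distance of any of garlic_press, scoop, butter_lid, seed_jar, egg_cup from where it was at the start of the episode above 0.03 m).
It also fails if it takes over 72 s, if anything falls off the work surface, if the arm or the gripper's body presses on something with over 40 N, if the wrist force passes 120 N, or if a joint passes its speed limit or range.

## Working session

There is one attempt and no reset: what is moved stays moved. The work goes in short steps, Python scripts to look and compute and a tool call to move; the robot and the scene stay as the last step left them, time stands still between calls to the robot, and variables do not carry over. Pictures are saved under pics/ and viewed, at most 10 in all, crops included, and the job is handed in when it is done.

Besides the shell and the picture viewer there is one more tool, called as name(argument=value, ...) on one line, values as JSON. step_arm: Moves the arm, as the interface text tells. Its arguments: {"type":"object","properties":{"moves":{"type":"array","items":{"type":"array","items":{"type":"number"}}},"grip_force":{"type":"number"}},"required":["moves"]}

```bash
mkdir -p pics; cat > h.py <<'E'
import numpy as np, cv2
from scipy.spatial.transform import Rotation as R
from bench import r
def grab(n,f):
    g=r.grab_frame(n); np.savez(f'{n}.npz',**g); cv2.imwrite(f'pics/{f}.png',g['image'][:,:,::-1]); return g
def w(g,u,v,d=None,z=None):
    K=g['mtx'];Rm=cv2.Rodrigues(np.array(g['rvec'],float))[0];t=np.array(g['tvec'],float).ravel()
    ray=np.linalg.inv(K)@[u,v,1]; c=-Rm.T@t; dw=Rm.T@ray
    if z is not None: return c+dw*(z-c[2])/dw[2]
    d=d or g['depth'][int(v),int(u)]
    return c+dw*d
E
python3 - <<'E'
from h import *
a=grab('scene','s0')['image'];b=grab('top','t0')['image']
o=r.get_obs();print({k:np.round(v,3) for k,v in o.items()})
E
```

```text
{'clock': np.float64(0.1), 'joints': array([ 1.116,  0.478,  0.022,  1.556, -0.011,  1.109, -0.083]), 'qvel': array([-0.001, -0.001, -0.002, -0.004, -0.001,  0.   ,  0.002]), 'tau': array([ 4.0000e-03, -5.9776e+01,  1.6140e+00, -2.8196e+01,  1.3000e-02,
        5.0000e-03,  0.0000e+00]), 'tcp_pos': array([ 0.229, -0.634,  0.23 ]), 'orientation': array([-3.093e+00, -5.420e-01,  1.000e-03]), 'contact_force': array([-1.057,  0.348,  0.191]), 'moment': array([ 0.027,  0.033, -0.041]), 'gripper_force': np.float64(0.0), 'grip_width': np.float64(0.086)}
```

View pics/t0.png

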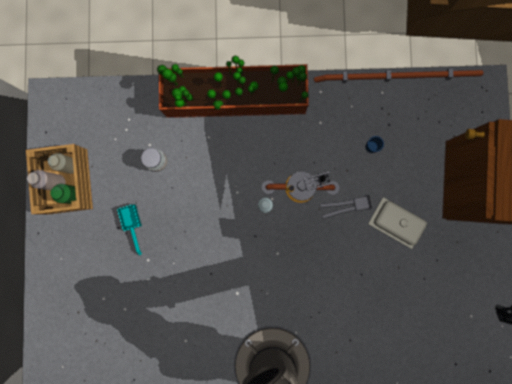

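View pics/s0.png

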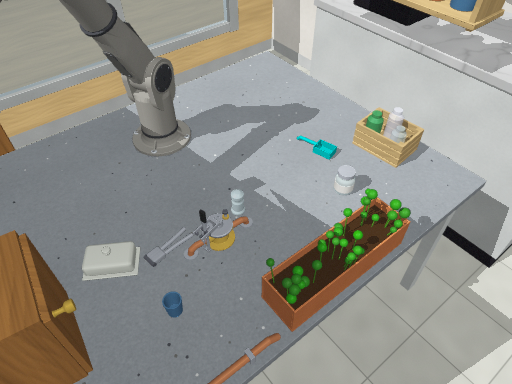

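The top view shows the valve at about (302,187), with the lever to its right at (325,180), the grinder at (265,205) and the press at (345,207). I'll enlarge both views.

```bash
python3 - <<'E'
from h import *
t=cv2.imread('pics/t0.png')[150:230,240:380]; s=cv2.imread('pics/s0.png')[180:270,140:260]
t=cv2.resize(t,(700,400),interpolation=2);cv2.imwrite('pics/tc.png',t)
cv2.imwrite('pics/sc.png',cv2.resize(s,(720,540),interpolation=2))
g=np.load('top.npz')
for u,v,z in [(302,187,.07),(325,180,.18),(265,205,.09),(272,365,0),(335,187,.03),(268,187,.03)]: print(u,v,w(g,u,v,z=z).round(3),w(g,u,v).round(3))
E
```

```text
302 187 [ 0.557 -0.106  0.07 ] [ 0.555 -0.104  0.092]
325 180 [ 0.567 -0.163  0.18 ] [ 0.567 -0.163  0.178]
265 205 [0.503 0.01  0.09 ] [0.503 0.01  0.092]
272 365 [-0.     0.001  0.   ] [0.07  0.002 0.215]
335 187 [ 0.557 -0.215  0.03 ] [ 0.559 -0.219  0.006]
268 187 [ 0.562 -0.001  0.03 ] [ 0.562 -0.001  0.03 ]
```

View pics/tc.png

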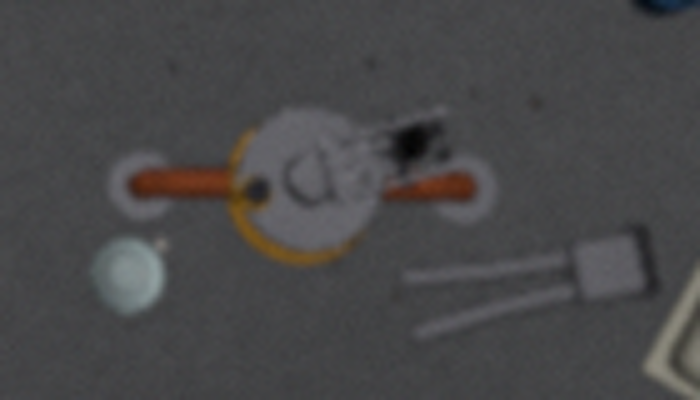

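View pics/sc.png

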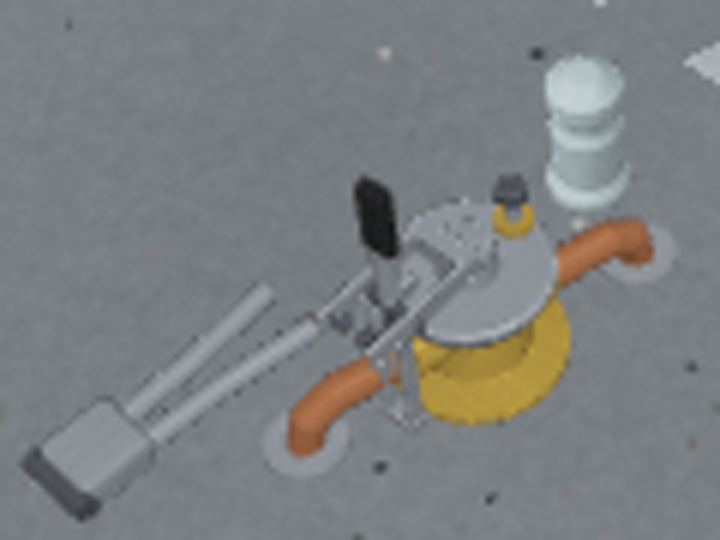

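The crops show the cap centre at top-image (302.4,185.6), the pin head at (291.6,188) and the lever top at (322,178.4). The pipe feet are at (334.8,187.2) and (267.6,186.8), and the grinder stands clear on the left.

```bash
cat >> h.py <<'E'
def rows(targets,o=None):
    """targets: (x,y,z,yaw_deg of tool y) world, tool down -> rows from the present pose"""
    o=o or r.get_obs(); Rc=R.from_rotvec(o['orientation'])
    for x,y,z,a in targets:
        c,s=np.cos(np.radians(a)),np.sin(np.radians(a))
        Rt=R.from_matrix(np.array([[-s,c,0],[c,s,0],[0,0,-1]]).T if False else np.column_stack([[-s,c,0],[c,s,0],[0,0,-1]]))
        print(np.round((Rc.inv().apply(np.array([x,y,z])-o['tcp_pos']))*1000,1),np.round((Rc.inv()*Rt).as_rotvec(),3))
E
python3 - <<'E'
from h import *
g=np.load('top.npz')
for u,v,z in [(302.4,185.6,.07),(291.6,188,.1),(322,178.4,.182),(265,205,.09),(334.8,187.2,.03),(267.6,186.8,.03)]: print(w(g,u,v,z=z).round(3))
rows([(.229,-.635,.32,-70),(.45,-.3,.33,-75),(.54,-.13,.33,-75)])
E
```

```text
[ 0.561 -0.108  0.07 ]
[ 0.552 -0.072  0.1  ]
[ 0.571 -0.154  0.182]
[0.503 0.01  0.09 ]
[ 0.556 -0.214  0.03 ]
[0.563 0.    0.03 ]
[ -0.5   0.4 -89.6] [-0.002  0.    -0.002]
[ 321.2 -239.5  -99.2] [-0.002  0.     0.085]
[ 463.7 -368.8  -99. ] [-0.002  0.     0.085]
```

step_arm(moves=[[0,0,-45,0,0,0,0],[0,0,-90,0,0,0,0],[40,-30,-92,0,0,0.02,0],[80,-60,-94,0,0,0.04,0],[120,-90,-96,0,0,0.06,0],[160,-120,-98,0,0,0.08,0],[200,-150,-99,0,0,0.1,0],[240,-180,-99,0,0,0.12,0]], grip_force=40)

```text
clock: 0.9
tcp_pos: [0.3945, -0.3822, 0.3303]
orientation: [-3.122, -0.354, 0.0]
contact_force: [0.8, -0.0, -0.2]
grip_width: -0.0003
gripper_force: 0.0
```

step_arm(moves=[[35,-31,0,0,0,0,0],[70,-62,0,0,0,0,0],[105,-93,0,0,0,0,0],[140,-124,0,0,0,0,0],[175,-155,0,0,0,0,0],[200,-180,0,0,0,0,0],[210,-190,0,0,0,0,0],[210,-190,0,0,0,0,0]])

```text
clock: 1.7
tcp_pos: [0.5564, -0.1495, 0.3298]
orientation: [-3.12, -0.362, 0.001]
contact_force: [-0.2, -0.5, -0.3]
grip_width: -0.0003
gripper_force: 0.0
```

```bash
python3 - <<'E'
from h import *
g=grab('wrist','w1'); cv2.imwrite('pics/w1.png',cv2.resize(g['image'][:,:,::-1],(800,600)))
o=r.get_obs();print({k:np.round(o[k],3) for k in ('clock','joints','tcp_pos','orientation','contact_force','grip_width')})
E
```

```text
{'clock': np.float64(1.75), 'joints': array([ 0.381,  0.252, -0.272,  1.657,  0.071,  1.243, -1.25 ]), 'tcp_pos': array([ 0.555, -0.152,  0.33 ]), 'orientation': array([ 3.121e+00,  3.570e-01, -2.000e-03]), 'contact_force': array([ 0.12 ,  0.218, -0.014]), 'grip_width': np.float64(0.0)}
```

View pics/w1.png

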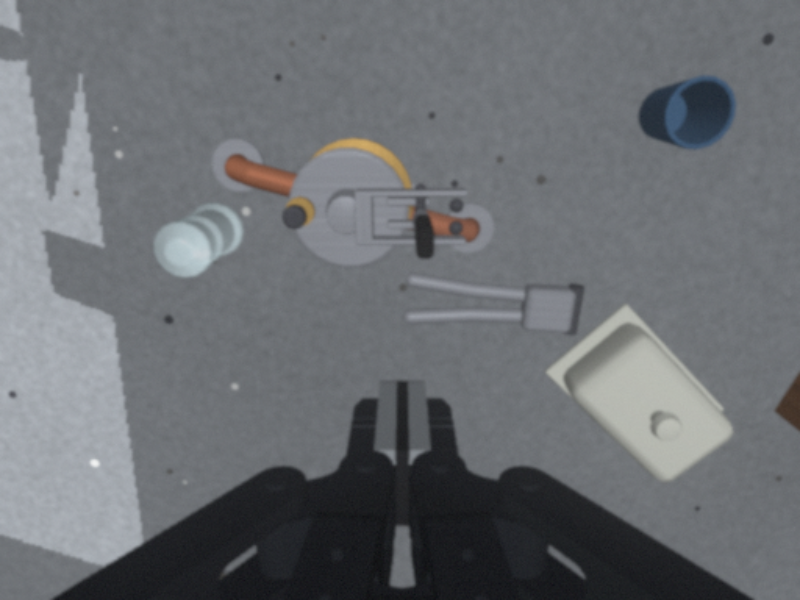

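The wrist view has the cap centre at (350,207), the lever top at (425,252), the pin head at (294,216) and the yoke ends at about (466,191) and (466,240). The press lies below at (410–580, 280–330), clear of the lever.

```bash
python3 - <<'E'
from h import *
g=np.load('wrist.npz')
P=[w(g,u*.64,v*.64,z=z) for u,v,z in [(350,207,.07),(425,252,.182),(294,217,.101),(466,190,.1),(466,241,.1)]]
for p in P: print(p.round(4))
A=np.array([P[0][0],P[0][1]])
for q in (P[1],P[2],(P[3]+P[4])/2): d=q[:2]-A; print(np.hypot(*d),np.degrees(np.arctan2(d[1],d[0])))
E
```

```text
[ 0.5669 -0.1072  0.07  ]
[ 0.5725 -0.1596  0.182 ]
[ 0.5567 -0.0721  0.101 ]
[ 0.6023 -0.1847  0.1   ]
[ 0.5676 -0.1943  0.1   ]
0.05265816554975656 -83.90096323751148
0.03650417252881143 106.15026768793265
0.08427340109291874 -77.6106892881763
```

```bash
cat >> h.py <<'E'
A=np.array([.562,-.107]); 
def pol(rad,z,ang=-77,off=0,yaw=None):
    a=np.radians(ang); d=np.array([np.cos(a),np.sin(a)]); n=np.array([-d[1],d[0]])
    p=A+rad*d+off*n; return (*p,z,ang if yaw is None else yaw)
E
python3 - <<'E'
from h import *
rows([pol(.022,.3),pol(.022,.164),pol(.034,.162),pol(.052,.160),pol(.07,.155),pol(.085,.145)])
E
```

```text
[ 16.5 -20.4  29.8] [0.    0.001 0.001]
[ 16.7 -20.4 165.8] [0.    0.001 0.001]
[ 16.7  -8.4 167.8] [0.    0.001 0.001]
[ 16.7   9.6 169.8] [0.    0.001 0.001]
[ 16.7  27.6 174.8] [0.    0.001 0.001]
[ 16.7  42.6 184.8] [0.    0.001 0.001]
```

step_arm(moves=[[16,-20,20,0,0,0,0],[16,-20,60,0,0,0,0],[16,-20,100,0,0,0,0],[16,-20,140,0,0,0,0],[16,-20,166,0,0,0,0],[16,-20,166,0,0,0,0],[16,-14,167,0,0,0,0],[16,-8,168,0,0,0,0]])

```text
clock: 2.55
tcp_pos: [0.5707, -0.1421, 0.1644]
orientation: [3.12, 0.353, 0.005]
contact_force: [0.1, 0.5, 1.1]
grip_width: -0.0002
gripper_force: 0.5
```

step_arm(moves=[[0,6,0,0,0,0,0],[0,12,1,0,0,0,0],[0,18,2,0,0,0,0],[0,24,4,0,0,0,0],[0,30,6,0,0,0,0],[0,36,8,0,0,0,0],[0,36,8,0,0,0,0]])

```text
clock: 3.25
tcp_pos: [0.5774, -0.1767, 0.1537]
orientation: [3.121, 0.353, -0.001]
contact_force: [1.0, -1.1, -0.5]
grip_width: -0.0002
gripper_force: 0.0
```

```bash
python3 - <<'E'
from h import *
g=grab('wrist','w2'); cv2.imwrite('pics/w2.png',g['image'][:,:,::-1])
rows([pol(.070,.155),pol(.085,.146),pol(.0975,.131),pol(.103,.120),pol(.1075,.109),pol(.1095,.097)])
E
```

```text
[ 0.6 -0.8 -1.1] [ 0.     0.001 -0.001]
[ 0.6 14.2  7.9] [ 0.     0.001 -0.001]
[ 0.6 26.7 22.9] [ 0.     0.001 -0.001]
[ 0.6 32.2 33.9] [ 0.     0.001 -0.001]
[ 0.7 36.7 44.9] [ 0.     0.001 -0.001]
[ 0.7 38.7 56.9] [ 0.     0.001 -0.001]
```

View pics/w2.png

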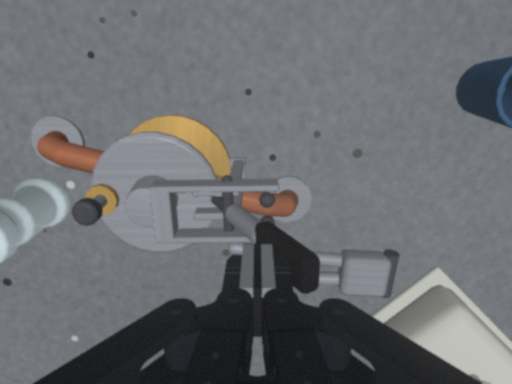

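The lever is tilting outward, with the grip at (290,255) right beside the fingers at (260,260). I'll continue along the arc.

step_arm(moves=[[0,8,4,0,0,0,0],[0,15,8,0,0,0,0],[0,21,15,0,0,0,0],[0,27,23,0,0,0,0],[0,30,29,0,0,0,0],[0,32,34,0,0,0,0],[0,32,34,0,0,0,0]])

```text
clock: 4.0
tcp_pos: [0.5848, -0.2077, 0.1196]
orientation: [3.121, 0.354, -0.001]
contact_force: [0.0, 0.2, -0.3]
grip_width: 0.0001
gripper_force: 0.0
```

step_arm(moves=[[0,2,5,0,0,0,0],[0,4,10,0,0,0,0],[0,5,14,0,0,0,0],[0,6,18,0,0,0,0],[0,6,21,0,0,0,0],[0,6,23,0,0,0,0],[0,6,23,0,0,0,0]])

```text
clock: 4.7
tcp_pos: [0.5861, -0.2123, 0.0972]
orientation: [-3.121, -0.356, 0.0]
contact_force: [-0.5, -0.3, 0.2]
grip_width: -0.0001
gripper_force: 0.0
```

step_arm(moves=[[0,0,2,0,0,0,0],[0,0,3,0,0,0,0],[0,0,3,0,0,0,0]])

```text
clock: 5.0
tcp_pos: [0.5872, -0.2122, 0.0965]
orientation: [3.121, 0.356, 0.003]
contact_force: [-4.8, 1.5, 14.9]
grip_width: 0.0002
gripper_force: 7.3
```

```bash
python3 - <<'E'
from h import *
g=grab('wrist','w3'); cv2.imwrite('pics/w3.png',g['image'][:,:,::-1]); print(r.get_obs()['joints'].round(2))
E
```

```text
[ 0.42  0.55 -0.23  1.78  0.17  0.82 -1.24]
```

View pics/w3.png

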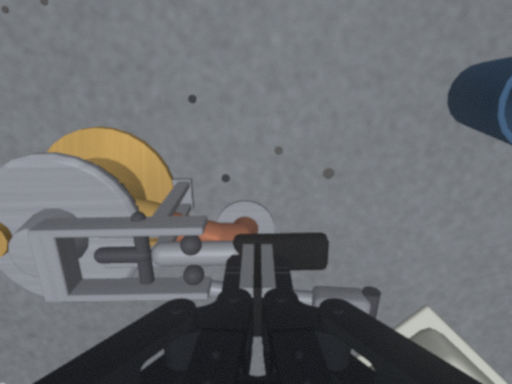

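The lever is level, with its grip at (290,252): the descent stopped at z≈0.0965 with 15 N. Next I go round to its clockwise side, with the tool yawed ahead so the wrist camera can see the pin.

```bash
python3 - <<'E'
from h import *
rows([pol(.11,.118),pol(.110,.118,off=-.034,yaw=-48),pol(.110,.080,off=-.034,yaw=-48)])
E
```

```text
[ -0.8   1.9 -21.5] [ 0.001 -0.002  0.   ]
[-34.8   1.9 -21.5] [ 0.001 -0.002 -0.506]
[-34.9   1.8  16.5] [ 0.001 -0.002 -0.506]
```

step_arm(moves=[[0,0,-22,0,0,0,0],[0,0,-22,0,0,0,0],[-17,2,-22,0,0,-0.14,0],[-35,2,-22,0,0,-0.28,0],[-35,2,-22,0,0,-0.42,0],[-35,2,-10,0,0,-0.5,0],[-35,2,4,0,0,-0.5,0],[-35,2,16,0,0,-0.5,0]])

```text
clock: 5.85
tcp_pos: [0.5521, -0.2222, 0.0768]
orientation: [-2.937, -1.113, 0.001]
contact_force: [0.1, -0.3, 0.2]
grip_width: 0.0001
gripper_force: 0.0
```

```bash
python3 - <<'E'
from h import *
g=grab('wrist','w4'); cv2.imwrite('pics/w4.png',g['image'][:,:,::-1])
D=lambda k:k*57.3
rows([pol(.110,.080,-77+D(s),off=-.0256,yaw=-48+D(s)) for s in (0,.05,.1,.15,.2,.25,.3,.35)])
E
```

```text
[ 9.4  5.9 -5.2] [-0.004  0.002 -0.008]
[13.7  9.5 -5.2] [-0.004  0.002 -0.058]
[18.2 13.  -5.3] [-0.004  0.002 -0.108]
[22.8 16.2 -5.3] [-0.004  0.002 -0.158]
[27.6 19.1 -5.3] [-0.004  0.002 -0.208]
[32.6 21.8 -5.3] [-0.004  0.001 -0.258]
[37.7 24.3 -5.3] [-0.004  0.001 -0.308]
[42.9 26.5 -5.4] [-0.004  0.001 -0.358]
```

View pics/w4.png

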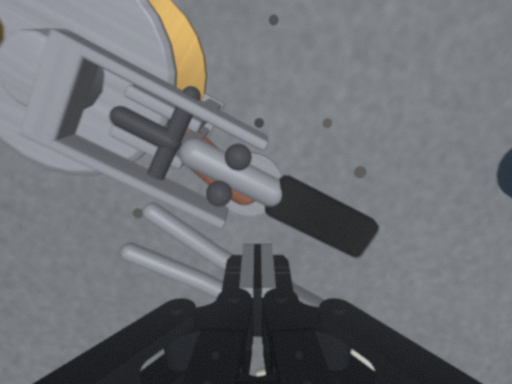

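The grip runs from (275,190) to (370,240), the fingers are at (258,260), and the pin is just leaving the frame at (0,35). I start opening the valve.

step_arm(moves=[[5,3,-8,0,0,0,0],[9,6,-9,0,0,0,0],[14,10,-9,0,0,-0.05,0],[18,13,-9,0,0,-0.1,0],[23,16,-9,0,0,-0.15,0],[28,19,-9,0,0,-0.2,0],[33,22,-9,0,0,-0.25,0],[38,24,-9,0,0,-0.3,0]])

```text
clock: 6.7
tcp_pos: [0.5969, -0.2159, 0.0883]
orientation: [2.735, 1.544, -0.002]
contact_force: [-3.0, -2.3, 2.5]
grip_width: 0.0003
gripper_force: 2.1
```

```bash
cat >> h.py <<'E'
def pin(n=6,s=None):
    "pin head height above cap from the top camera, pin at stem angle s"
    a=np.radians(-77)+s; p=A-.0375*np.array([np.cos(a),np.sin(a)])
    out=[]
    for i in range(n):
        g=r.grab_frame('top'); c=cv2.projectPoints(np.array([[*p,.1]]),np.array(g['rvec'],float),np.array(g['tvec'],float),g['mtx'],None)[0].ravel()
        u,v=np.round(c).astype(int)
        out.append([[w(g,x,y)[2]*1000 for x in range(u-4,u+5)] for y in range(v-4,v+5)])
    return np.mean(out,0).round(1), np.std(out,0).mean().round(2)
E
python3 - <<'E'
from h import *
g=grab('wrist','w5')
m,s=pin(4,.3);print(m,s)
D=lambda k:k*57.3
rows([pol(.110,.087,-77+D(s),off=-.0256,yaw=-48+D(s)) for s in (.3,.35,.4,.45,.5,.55,.6,.65)])
E
```

```text
[[ 69.   69.6  69.6  68.1  67.7  70.9  66.4  66.4  75.6]
 [ 67.2  69.4  71.7  77.4  68.4  68.7  70.4  69.6  74. ]
 [ 68.9  79.7  98.3 100.4  99.3  98.1  66.5  70.1  69.6]
 [ 72.4  96.6  98.9  99.9 100.6 100.   70.3  68.4  72.4]
 [ 71.8 100.3 100.   97.7  98.   98.5  72.5  68.4  66.6]
 [ 74.   99.1  98.7 100.   99.1 100.2  71.6  67.3  69.6]
 [ 73.8  73.3  98.7 422.4  98.4  73.5  69.6  70.3  68. ]
 [  5.4  75.  406.9  72.1  72.2  69.6  70.1  70.1  71.9]
 [  6.7   7.2  68.3  70.9  67.7  68.7  69.   67.7  67.7]] 16.54
[-1.4 -2.   0.9] [ 0.001 -0.001 -0.007]
[2.9 1.6 0.9] [ 0.001 -0.001 -0.057]
[7.4 5.1 0.9] [ 0.001 -0.001 -0.107]
[12.   8.3  0.9] [ 0.001 -0.001 -0.157]
[16.8 11.2  0.9] [ 0.001 -0.001 -0.207]
[21.8 14.   0.9] [ 0.001 -0.001 -0.257]
[26.9 16.4  0.9] [ 0.001 -0.    -0.307]
[32.1 18.6  0.9] [ 0.001 -0.    -0.357]
```

step_arm(moves=[[3,2,0,0,0,-0.05,0],[7,5,0,0,0,-0.1,0],[12,8,0,0,0,-0.15,0],[17,11,0,0,0,-0.2,0],[22,14,0,0,0,-0.25,0],[27,16,0,0,0,-0.3,0],[32,19,0,0,0,-0.35,0],[32,19,0,0,0,-0.35,0]])

```text
clock: 7.75
tcp_pos: [0.6301, -0.1978, 0.0876]
orientation: [2.426, 1.994, 0.0]
contact_force: [-0.1, 0.3, -0.2]
grip_width: 0.0004
gripper_force: 0.2
```

```bash
cat >> h.py <<'E'
def chk(s0,n=3,ext=(.08,)):
    s=s0
    z=[];P=[]
    for i in range(n):
        g=r.grab_frame('top'); a=np.radians(-77)+s; p=A-.0375*np.array([np.cos(a),np.sin(a)])
        c=cv2.projectPoints(np.array([[*p,.1]]),np.array(g['rvec'],float),np.array(g['tvec'],float),g['mtx'],None)[0].ravel()
        u,v=np.round(c).astype(int)
        Q=[w(g,x,y) for x in range(u-7,u+8) for y in range(v-7,v+8)]
        Q=np.array([q for q in Q if .088<q[2]<.108 and np.hypot(*(q[:2]-p))<.018]); z.append(Q[:,2].mean()); P.append(Q[:,:2].mean(0)); 
    d=A-np.mean(P,0); S=np.arctan2(d[1],d[0])+np.radians(77)
    print('pin z mm',np.round(np.mean(z)*1000,2),np.round(np.array(z)*1000,1),'stem',S.round(3),'r',np.hypot(*d).round(4),len(Q))
    o=r.get_obs(); print('F',o['contact_force'].round(1),'t',o['clock'])
    # finger's own stem angle
    D=57.2958
    b=(o['tcp_pos'][:2]-A); cmd=np.arctan2(b[1],b[0])+np.radians(77)+np.arctan2(.0256,.110); print('tool s',cmd.round(3),'r',np.hypot(*b).round(4))
    rows([pol(.110,.088,-77+D*(cmd+e),off=-.0256,yaw=-48+D*(cmd+e)) for e in ext])
E
python3 -c "
from h import *
chk(.65,3,(.05,.08,.1))"
```

```text
pin z mm 98.52 [98.4 99.  98.2] stem 0.561 r 0.0383 25
F [ 0.6  0.  -0.4] t 7.9
tool s 0.648 r 0.1128
[ 4.2  3.8 -0.6] [ 0.001 -0.001 -0.056]
[ 6.9  5.8 -0.6] [ 0.001 -0.001 -0.086]
[ 8.7  7.2 -0.6] [ 0.001 -0.001 -0.106]
```

step_arm(moves=[[4,4,0,0,0,-0.05,0],[8,7,0,0,0,-0.1,0],[12,10,0,0,0,-0.14,0],[12,10,0,0,0,-0.14,0]])

```text
clock: 8.3
tcp_pos: [0.6421, -0.1869, 0.0873]
orientation: [-2.28, -2.161, -0.001]
contact_force: [-0.6, 0.5, 0.3]
grip_width: 0.0001
gripper_force: 0.2
```

```bash
python3 -c "
from h import *
chk(.75,2,(.05,.09))"
```

```text
pin z mm 98.73 [98.7 98.8] stem 0.704 r 0.0382 24
F [ 0.7 -1.2 -0.4] t 8.4
tool s 0.792 r 0.1133
[ 4.5  3.4 -0.6] [ 0.001 -0.001 -0.058]
[ 8.1  6.2 -0.6] [ 0.001 -0.001 -0.098]
```

step_arm(moves=[[4,4,0,0,0,-0.05,0],[8,7,0,0,0,-0.09,0],[8,7,0,0,0,-0.09,0]])

```text
clock: 8.7
tcp_pos: [0.65, -0.179, 0.0874]
orientation: [2.18, 2.262, 0.003]
contact_force: [0.4, 1.1, 0.0]
grip_width: -0.0003
gripper_force: 0.0
```

```bash
python3 -c "
from h import *
chk(.85,2,(.05,.09))"
```

```text
pin z mm 99.01 [99.4 98.7] stem 0.804 r 0.0379 25
F [-0.3  0.2  0.1] t 8.8
tool s 0.887 r 0.1137
[ 4.8  3.1 -0.6] [ 0.002 -0.001 -0.064]
[ 8.4  5.8 -0.5] [ 0.002 -0.001 -0.104]
```

step_arm(moves=[[4,3,0,0,0,-0.05,0],[8,6,0,0,0,-0.1,0],[8,6,0,0,0,-0.1,0]])

```text
clock: 9.1
tcp_pos: [0.6556, -0.1716, 0.0874]
orientation: [2.065, 2.366, 0.002]
contact_force: [0.2, 0.2, 0.8]
grip_width: -0.0001
gripper_force: 0.0
```

```bash
python3 -c "
from h import *
chk(.9,2,(.05,.09))"
```

```text
pin z mm 98.84 [99.2 98.4] stem 0.874 r 0.038 24
F [-0.3  0.6  0.1] t 9.2
tool s 0.97 r 0.1132
[ 4.5  3.5 -0.6] [ 0.001 -0.001 -0.048]
[ 8.   6.3 -0.6] [ 0.001 -0.001 -0.088]
```

step_arm(moves=[[4,3,0,0,0,-0.05,0],[8,6,0,0,0,-0.09,0],[8,6,0,0,0,-0.09,0]])

```text
clock: 9.5
tcp_pos: [0.6603, -0.1626, 0.0874]
orientation: [1.956, 2.458, 0.002]
contact_force: [-0.3, -0.2, -0.6]
grip_width: 0.0002
gripper_force: 0.2
```

```bash
python3 -c "
from h import *
chk(.97,2,(.05,.09))"
```

```text
pin z mm 98.26 [98.3 98.2] stem 0.95 r 0.0375 25
F [-0.3  1.   0. ] t 9.6
tool s 1.062 r 0.1124
[ 3.9  4.1 -0.6] [ 0.001 -0.001 -0.049]
[ 7.5  6.9 -0.6] [ 0.001 -0.001 -0.089]
```

step_arm(moves=[[4,4,0,0,0,-0.05,0],[8,7,0,0,0,-0.09,0],[8,7,0,0,0,-0.09,0]])

```text
clock: 9.9
tcp_pos: [0.6651, -0.1524, 0.0873]
orientation: [-1.843, -2.544, -0.002]
contact_force: [0.7, -0.5, 0.6]
grip_width: 0.0001
gripper_force: 0.0
```

```bash
python3 -c "
from h import *
chk(1.06,2,(.05,.09))"
```

```text
pin z mm 99.06 [98.6 99.5] stem 1.058 r 0.0374 25
F [ 1.4 -0.1 -0.3] t 10.0
tool s 1.16 r 0.1127
[ 4.2  3.8 -0.6] [ 0.001 -0.001 -0.056]
[ 7.7  6.6 -0.6] [ 0.001 -0.001 -0.096]
```

step_arm(moves=[[4,4,0,0,0,-0.05,0],[8,7,0,0,0,-0.1,0],[8,7,0,0,0,-0.1,0]])

```text
clock: 10.3
tcp_pos: [0.6693, -0.1432, 0.0873]
orientation: [-1.715, -2.632, -0.001]
contact_force: [0.1, 0.4, 0.5]
grip_width: -0.0001
gripper_force: 0.0
```

```bash
python3 -c "
from h import *
chk(1.15,2,(.05,.09))"
```

```text
pin z mm 99.03 [99.1 98.9] stem 1.145 r 0.0373 25
F [ 1.7  0.1 -0.5] t 10.4
tool s 1.249 r 0.1131
[ 4.4  3.6 -0.6] [ 0.001 -0.001 -0.046]
[ 7.9  6.4 -0.6] [ 0.001 -0.001 -0.086]
```

step_arm(moves=[[4,4,0,0,0,-0.05,0],[8,6,0,0,0,-0.09,0],[8,6,0,0,0,-0.09,0]])

```text
clock: 10.7
tcp_pos: [0.6716, -0.1331, 0.0875]
orientation: [1.594, 2.707, 0.002]
contact_force: [-0.1, 0.0, 0.2]
grip_width: -0.0002
gripper_force: 0.0
```

```bash
python3 -c "
from h import *
chk(1.24,2,(.05,.09))"
```

```text
pin z mm 98.1 [97.8 98.4] stem 1.232 r 0.0371 24
F [-0.4  0.5  0.3] t 10.8
tool s 1.337 r 0.1124
[ 3.9  4.1 -0.6] [ 0.001 -0.001 -0.044]
[ 7.4  6.9 -0.6] [ 0.001 -0.001 -0.084]
```

step_arm(moves=[[4,4,0,0,0,-0.05,0],[8,7,0,0,0,-0.09,0],[8,7,0,0,0,-0.09,0]])

```text
clock: 11.1
tcp_pos: [0.6736, -0.1221, 0.0874]
orientation: [-1.468, -2.777, -0.002]
contact_force: [0.5, -0.0, -0.1]
grip_width: 0.0002
gripper_force: 0.0
```

```bash
python3 -c "
from h import *
chk(1.33,2,(.05,.09))"
```

```text
pin z mm 94.86 [95.5 94.2] stem 1.352 r 0.0368 26
F [ 0.3 -0.5 -0.2] t 11.2
tool s 1.426 r 0.1127
[ 4.1  3.9 -0.7] [ 0.    -0.    -0.043]
[ 7.6  6.7 -0.7] [ 0.    -0.    -0.083]
```

The pin head has dropped 4 mm, from 99 to 94.9 mm. I back off and lift away.

step_arm(moves=[[-5,-3,0,0,0,0,0],[-15,-6,0,0,0,0,0],[-30,-6,0,0,0,0,0],[-30,-6,-40,0,0,0,0],[-30,-6,-80,0,0,0,0],[-30,-6,-120,0,0,0,0],[-30,-6,-150,0,0,0,0],[-30,-6,-150,0,0,0,0]])

```text
clock: 12.0
tcp_pos: [0.6886, -0.1534, 0.2432]
orientation: [1.47, 2.767, 0.005]
contact_force: [-0.5, -0.5, 0.3]
grip_width: 0.0001
gripper_force: 0.0
```

```bash
python3 - <<'E'
from h import *
chk(1.35,5)
g=grab('wrist','w6')
E
```

```text
pin z mm 94.77 [93.1 95.9 94.5 95.  95.3] stem 1.354 r 0.0366 25
F [ 0.4 -0.3 -0.5] t 12.25
tool s 1.215 r 0.131
[ 20.   -3.  147.6] [-0.002 -0.001  0.138]
```

View pics/w6.png

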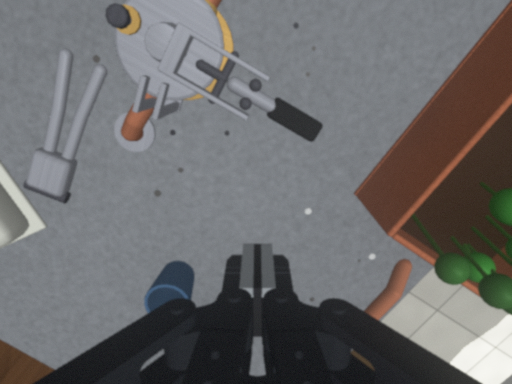

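The lever is level, with its grip at (295,118), and it is turned away from the fins at (150,95). The pin head at (122,16) is down, and the arm is clear of everything.

```bash
python3 -c "
from h import *
print(r.hand_in())"
```

```text
the job is handed in; nothing more can be done
None
```

I swung the lever out until it stopped level and turned the valve counter-clockwise to about 1.35 rad, where the pin head dropped about 4 mm into its notch; the arm then backed clear without touching the other things, and the job was handed in at about 12 s (no verdict was returned).

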